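# Load the photometer's cell slide and hold the sample in the beam

### The arm

A 6-joint arm with a two-finger parallel gripper is mounted at the origin on the work surface. World frame = base frame: x ahead of the robot, y to its left, z up, the work surface at z = 0. Lengths are in m, angles in degrees, forces in N, time in s.
With the tool pointing down it reaches from about 0.3 to 0.75 m from the base axis. Payload 8.5 kg.
Tool frame: the origin (TCP) lies between the finger pads; the fingertips stand 17 mm ahead of it and the grasp point (between the pads) lies 2 mm behind it; z points along the fingers, y is the direction in which the jaws open and shut (so a half turn about z gives the same grasp; the last joint's range is limited). The gripper opens to 85 mm and grips with 20 to 120 N. Pads are 22 mm wide; open, the fingers measure 114 mm over their backs; the gripper's body (76 mm by 85 mm) begins 54 mm behind the grasp point. The pads swing forward as they close: fully open they stand 13 mm farther back than shut.
Start: joints at [55.961, 21.807, 74.336, -0, 83.858, -12.336], TCP at [0.203, 0.511, 0.248] pointing down, gripper open.
Joint ranges: [-178.18, 178.18], [-50.72, 133.34], [12.68, 142.11], [-81.47, 261.47], [9.98, 163.14], [-165.26, 165.26]. Speed limits (degrees/s): [136.94, 136.94, 180, 180, 180, 180].

### API

Orientations are given as a 3x3 rotation matrix whose columns are the frame's x, y, z axes.
In Python, from rig import readout, eyes, env gives the robot as it stands.
- The arm moves only by the tool arm_command, never from a script. Its argument "rows" is text: rows parted by semicolons, each of 7 numbers parted by spaces: the closure, from 0 (fully open) to 1 (shut), then the shift along the tool's x, y, z in mm, then the turn, a rotation vector about the tool's x, y, z in degrees. In form: grip dx dy dz rx ry rz; .... A call has 1 to 5 rows; each row shifts and turns the commanded pose from where the row before left it, along the tool's axes as they then stand; what a row does not reach is not made up. A row lasts 1/12 s, in which the tool goes at most 41.7 mm and 7.16 degrees, less where a joint would pass 70% of its speed; a pose out of reach is approached as far as the arm can. A call with a gripper value outside its range is refused whole. The fingers move at their own pace and stop on an object; "squeeze" is the grip in N (left out, the last holds). Time passes only in rows, so rows that do not move let the fingers close. It gives the time, the measured TCP pose, the force and the opening at its end, in the units of the state.
- readout.observe(): the state, without advancing time (a new reading comes with each control period).
- eyes.get_image(name): name is "scene" or "side" or "wrist"; returns the picture (420x560x3 uint8, red, green, blue); there is no depth.
- eyes.camera_model(name): a dict with "mtx" (3x3 intrinsics, pixels), "view" (4x4, takes a point from world to camera coordinates). Camera axes: x right, y up, looking along -z (the intrinsics and any distortion apply to the point x, -y, -z); pixel columns grow to the right and rows downward; lengths in m; the calibration is good to about 2 mm. A picture is of the moment at which its call begins: read the wrist's pose just before it. camera_model takes no time and is no camera call; for the wrist camera it gives the pose at the moment of the call.
- env.close_job(): hands the job in, once; it reports no verdict.
The state is a dict: "time_s": time; "q": joint angles; "qvel": joint speeds; "joint_efforts": joint torques, N m; "position": TCP position; "tool_rot": TCP orientation; "ft_force": force on the tool from outside, world axes, zero at the start; "wrist_torque": the same for the moment, N m; "grip_width": finger opening in m.
Only numpy, scipy, OpenCV 4.12 (cv2) and the standard library are available. Lean on these libraries where they do the work, as an engineer would, in place of code of your own. Each camera call takes 0.05 s, during which the arm holds its last target. There are 200 camera calls.

### The job

Load the photometer on the bench for a reading: lower the round vial into the round pocket of the grey cell slide and the square cell into the square pocket, each upright and fully down, without dropping them. Then pull the slide's knob out towards you against its spring until the square pocket's white line stands at the black index line on the housing, and finish while holding the knob there: let go and the slide springs back. Leave the other bottles and the beaker where they stand.

Things in the scene. Friction and masses are not known exactly. Their poses are not given: they have to be found in the camera images.
- photometer: low white bench instrument, blue base, fixed; 280 mm deep (x), 240 mm wide (y). Origin: centre of its underside; x points front to back, away from the robot (yaw varies), y to its left. Flat deck 85 mm high; its rear 64 mm rises to 115 mm. The slide runs in a slot in the deck at y = -45 mm; its rod leaves the front face (x = -140 mm) through a bushing 6 mm long
- index_line (a point): middle of the black index line on the deck, 2 mm wide, drawn on both sides of the slot, across it; the light beam passes here. Point on the slot's centre line at deck height (85 mm above the bench); fixed to the photometer, same axes
- cell_slide (a joint): travel (m) of the grey metal slide block (80 x 42 mm, two pockets): 0 fully home as found, grows as the knob is pulled towards the photometer's front (its -x), end stop at 0.055. A spring draws it home: 4.5 N at 0 plus 150 N/m, about 10 N at the mark. At 0 the round pocket's white line is at the index line; at 0.036 the square pocket's white line is: that is the mark
- round_pocket (a point): middle of the mouth of the round pocket (front one) in the top of the cell slide, 82 mm above the bench; moves with the slide, axes as the photometer's. Bore 24 mm in diameter, flat floor 42 mm below the mouth
- square_pocket (a point): middle of the mouth of the square pocket (rear one, 36 mm behind the round one), 82 mm above the bench; moves with the slide, axes as the photometer's. 30 x 30 mm, sides along the photometer's axes, flat floor 42 mm below the mouth
- slide_knob (a point): centre of the black knob on the slide's rod, 52 mm above the bench, in front of the photometer: 26 mm in diameter, 20 mm long along the rod (the photometer's x), its back 40 mm in front of the bushing when home; rod 8 mm in diameter. Free all round: pinch it from above, across the rod. Moves with the slide, axes as the photometer's
- round_vial_center (a point): centre, half-way up, of the tall round vial standing on the bench, z up: 95 mm high; glass 20 mm in diameter, 71 mm high, bevelled foot; above it a black screw cap 21 mm in diameter, 24 mm high; about 45 g. Fully down it stands 53 mm out of the slide (50 mm above the deck), this point 5.5 mm above the pocket's mouth, so hold it near the top
- square_cell_center (a point): centre, half-way up, of the square cell standing on the bench, z up: 80 mm high; glass 26 x 26 mm (sides along its x and y), 54 mm high, bevelled foot; above it a black square stopper 26 x 26 mm, 26 mm high; about 60 g. Fully down it stands 38 mm out of the slide (35 mm above the deck), this point 2 mm below the pocket's mouth, so hold it by the stopper
- wash_bottle: bystander: clear wash bottle with red cap and thin spout, 66 mm in diameter, 215 mm high; origin at the centre of its underside
- reagent_bottle: bystander: amber glass bottle with black cap and paper label, 64 mm in diameter, 155 mm high; origin at the centre of its underside
- beaker: bystander: empty glass beaker, 68 mm in diameter, 90 mm high; origin at the centre of its underside

How it is judged (in metres and radians):
On the way:
1. both cells stand fully down and upright in their own pockets, let go, with the slide home (horizontal distance between round_vial_center and round_pocket below 0.005 m and z of round_vial_center in the frame of round_pocket below 0.0085 m and angle between each of round_vial_center, square_cell_center's own z axis and vertical below 0.13 rad and horizontal distance between square_cell_center and square_pocket below 0.005 m and z of square_cell_center in the frame of square_pocket below 0.001 m and contact force between the fingers and round_vial below 0.1 N and contact force between the fingers and square_cell below 0.1 N and value of joint cell_slide below 0.008 m), for 0.2 s.
At the end, for the whole second after the job is handed in: Fingers hold the slide out at the mark (36 mm travel, 3 mm either way, at least 3 N of contact); round vial in the round pocket, square cell in the square one, both within 3 mm of fully down, upright within 0.13 rad and not touched by the arm (value of joint cell_slide between 0.033 and 0.039 m and contact force between the fingers and cell_slide above 3 N and horizontal distance between round_vial_center and round_pocket below 0.005 m and z of round_vial_center in the frame of round_pocket below 0.0085 m and angle between each of round_vial_center, square_cell_center's own z axis and vertical below 0.13 rad and horizontal distance between square_cell_center and square_pocket below 0.005 m and z of square_cell_center in the frame of square_pocket below 0.001 m and contact force between the arm and round_vial below 0.1 N and contact force between the arm and square_cell below 0.1 N); the arm keeps its last pose, push and grip.
It fails at once if a cell is dropped (falls freely for more than about 25 mm) ((linear speed of round_vial above 0.7 m/s and contact force between the fingers and round_vial below 0.05 N) or (linear speed of square_cell above 0.7 m/s and contact force between the fingers and square_cell below 0.05 N)).
It fails at once if a cell is tipped over (angle between any of round_vial_center, square_cell_center's own z axis and vertical above 1 rad).
It fails at once if the wash bottle, reagent bottle or beaker is moved by more than 20 mm (distance of any of wash_bottle, reagent_bottle, beaker from where it was at the start of the episode above 0.02 m).
It also fails if it takes over 64 s, if anything falls off the work surface, if the arm or the gripper's body presses on something with over 40 N, if the wrist force passes 120 N, or if a joint passes its speed limit or range.

## Working session

There is one attempt and no reset: what is moved stays moved. The work goes in short steps, Python scripts to look and compute and a tool call to move; the robot and the scene stay as the last step left them, time stands still between calls to the robot, and variables do not carry over. Pictures are saved under pics/ and viewed, about 8 in all and at most 12, crops included, and the job is handed in when it is done.

Besides the shell and the picture viewer there is one more tool, called after "Request:" by a JSON object that holds its "name" and its "arguments". arm_command: Moves the arm, as the interface text tells. Its arguments: {"type":"object","properties":{"rows":{"type":"string"},"squeeze":{"type":"number"}},"required":["rows"]}

```bash
ls; mkdir -p pics
cat > h.py <<'E'
import numpy as np, cv2
from rig import readout, eyes, env
def cam(n):
    m=eyes.camera_model(n); return np.array(m["mtx"]),np.array(m["view"]),m
def ray(M,V,u,v):
    d=np.linalg.inv(M)@[u,v,1]; d=np.array([d[0],-d[1],-d[2]])
    R,t=V[:3,:3],V[:3,3]; return -R.T@t, R.T@d
def onz(M,V,u,v,z):
    o,d=ray(M,V,u,v); return o+d*(z-o[2])/d[2]
def proj(M,V,p):
    c=V[:3,:3]@np.asarray(p)+V[:3,3]; q=M@[c[0],-c[1],-c[2]]; return q[:2]/q[2]
def save(img,f,s=1): cv2.imwrite("pics/"+f,cv2.resize(img[:,:,::-1],None,fx=s,fy=s,interpolation=cv2.INTER_CUBIC))
E
python3 - <<'E'
from h import *
print(readout.observe())
ims=[]
for n in("scene","side","wrist"):
    M,V,m=cam(n); print(n,M.tolist(),V.round(4).tolist(),[k for k in m])
    im=eyes.get_image(n); np.save(n+"0.npy",im); np.save(n+"0M.npy",M);np.save(n+"0V.npy",V); ims.append(im)
save(ims[0],"a_scene.png",1.4);save(ims[1],"a_side.png",1.4)
E
```

```text
pics
{'time_s': 0.0, 'q': array([ 5.59618822e+01,  2.18403283e+01,  7.43858724e+01,  8.04670587e-04,
        8.38575906e+01, -1.23349681e+01]), 'qvel': array([ 0.0092077 , -0.06831697,  0.08500151, -0.02460355,  0.09864851,
        0.02227462]), 'joint_efforts': array([ 2.57444197e-03, -4.48478043e+01, -2.31269377e+01, -1.09608200e-04,
        4.85742203e-03, -7.91092162e-06]), 'position': array([0.20322346, 0.5107825 , 0.24771138]), 'tool_rot': array([[-9.29111549e-01,  3.69798648e-01, -8.30159226e-04],
       [ 3.69799436e-01,  9.29110826e-01, -1.20405094e-03],
       [ 3.26053515e-04, -1.42569005e-03, -9.99998931e-01]]), 'ft_force': array([ 0.41863827, -0.33765588, -1.39580374]), 'wrist_torque': array([-0.00584372,  0.05281653, -0.03963598]), 'grip_width': 0.0855108628467957}
scene [[450.0687987338159, 0.0, 275.2591071024408], [0.0, 450.0687987338159, 197.82480437089933], [0.0, 0.0, 1.0]] [[-0.7572, 0.653, -0.017, 0.4818], [-0.499, -0.5615, 0.6601, 0.2114], [0.4215, 0.5083, 0.751, -1.3818], [0.0, 0.0, 0.0, 1.0]] ['mtx', 'view']
side [[423.2140754177958, 0.0, 277.87675376109905], [0.0, 423.2140754177958, 211.6257293939945], [0.0, 0.0, 1.0]] [[-0.9996, -0.0267, 0.0011, 0.5643], [0.0204, -0.7341, 0.6787, -0.0812], [-0.0173, 0.6785, 0.7344, -1.224], [0.0, 0.0, 0.0, 1.0]] ['mtx', 'view']
wrist [[328.6401365662548, 0.0, 285.1860582953628], [0.0, 328.6401365662548, 211.83831905076886], [0.0, 0.0, 1.0]] [[0.3702, 0.9289, -0.0016, -0.5491], [-0.8938, 0.3558, -0.273, 0.0348], [-0.253, 0.1025, 0.962, -0.379], [0.0, 0.0, 0.0, 1.0]] ['mtx', 'view']
```

View pics/a_scene.png

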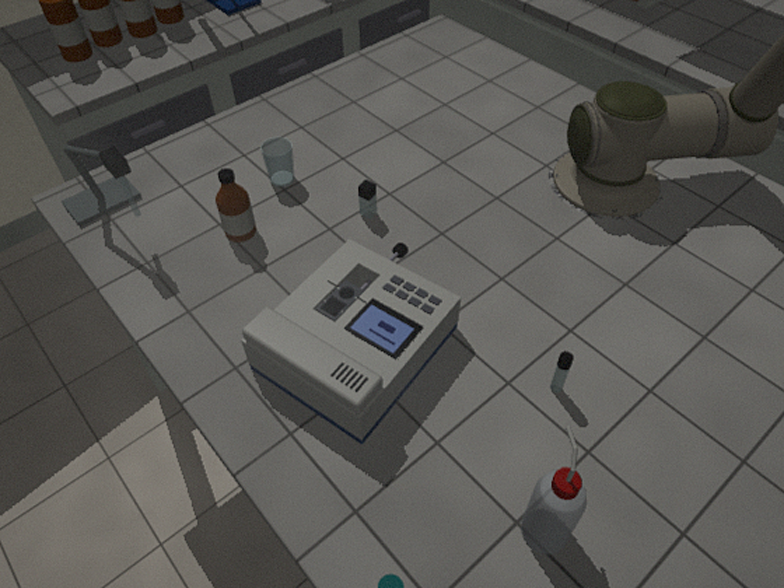

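View pics/a_side.png

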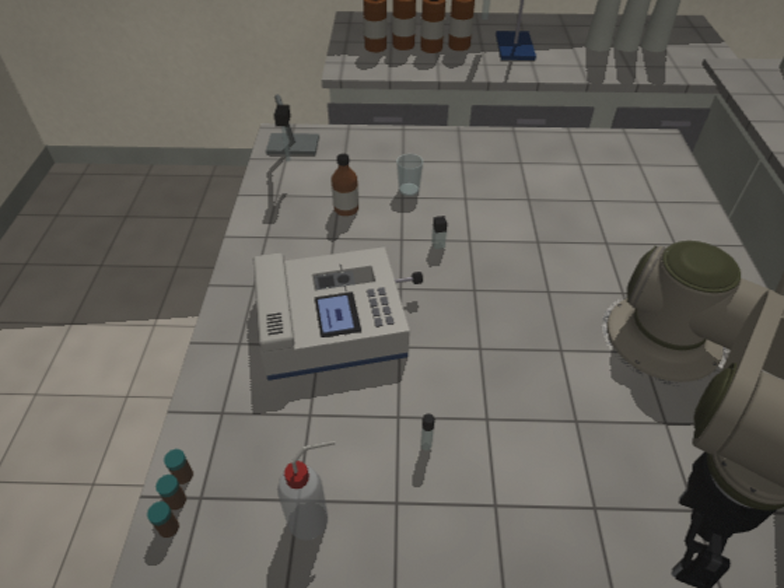

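The scene view shows the vial (cap ≈ (565,358)), the cell (stopper ≈ (367,188)), the knob (400,250) and the slot around (347,290). These are in the 1.4x picture. The side view shows the same things. Next I locate the caps and the knob.

Run:
```python
from h import *
C={}
for n,seeds in (("scene",dict(vial=(565,358),cell=(367,187),knob=(400,250))),("side",dict(vial=(428,422),cell=(440,223),knob=(417,278)))):
    im=np.load(n+"0.npy");M=np.load(n+"0M.npy");V=np.load(n+"0V.npy")
    g=im.max(2); 
    for k,(u,v) in seeds.items():
        u/=1.4;v/=1.4; r=14; x0,y0=int(u)-r,int(v)-r
        w=(g[y0:y0+2*r,x0:x0+2*r]<60).astype(np.uint8)
        nl,L,S,Ce=cv2.connectedComponentsWithStats(w)
        l=1+np.argmax(S[1:,4]); c=Ce[l]+[x0,y0]
        z=dict(vial=.083,cell=.067,knob=.052)[k]
        C[n,k]=(ray(M,V,*c)); print(n,k,S[l],c.round(1),onz(M,V,*c,z).round(4))
    # deck corners seen
    cs={"scene":[(350,240),(461,297)],"side":[(387,250),(408,329)]}[n]
    for c in cs: print("deck front corners",onz(M,V,c[0]/1.4,c[1]/1.4,.085).round(4))
for k in("vial","cell","knob"):
    (o1,d1),(o2,d2)=C["scene",k],C["side",k]
    s=np.linalg.lstsq(np.c_[d1,-d2],o2-o1,rcond=None)[0]
    print(k,((o1+d1*s[0]+o2+d2*s[1])/2).round(4),"gap",np.linalg.norm(o1+d1*s[0]-o2-d2*s[1]).round(4))
```

```text
scene vial [  9  10  11  14 114] [403.2 257.4] [0.4955 0.264  0.083 ]
scene cell [  8  10  13  15 144] [262.  135.5] [ 0.4564 -0.2645  0.067 ]
scene knob [ 9 10 11 10 76] [285.7 178.3] [ 0.508  -0.1053  0.052 ]
deck front corners [ 0.5813 -0.1608  0.085 ]
deck front corners [0.5258 0.0692 0.085 ]
side vial [11  9  9 12 86] [305.5 301.5] [0.4927 0.2664 0.083 ]
side cell [10 10  9 11 92] [313.9 160.1] [ 0.4558 -0.2615  0.067 ]
side knob [11 10  8  9 52] [297.8 198.2] [ 0.5078 -0.103   0.052 ]
deck front corners [ 0.573  -0.1517  0.085 ]
deck front corners [0.5267 0.0672 0.085 ]
vial [0.4922 0.2628 0.0777] gap 0.0008
cell [ 0.4552 -0.2658  0.0644] gap 0.0017
knob [ 0.5075 -0.1056  0.0504] gap 0.0015
```

```bash
cat >> h.py <<'E'
def plan(p,yaw):
    """shift (mm, tool axes after turning) and rz (deg) to put TCP at p with tool y at world angle yaw, tool z down"""
    s=readout.observe(); R=s["tool_rot"]; a=np.degrees(np.arctan2(R[1,1],R[0,1]))
    dy=(yaw-a+90)%180-90; y=np.radians(a+dy); yv=np.array([np.cos(y),np.sin(y),0]); z=np.array([0,0,-1.]); x=np.cross(yv,z)
    d=(np.array(p)-s["position"])*1000
    print("t",s["time_s"],"pos",s["position"].round(4),"yaw",a.round(2),"w",round(s["grip_width"],4),"F",s["ft_force"].round(1))
    print("turn rz",round(-dy,2),"then shift x,y,z",[round(float(d@v),1) for v in(x,yv,z)])
E
python3 -c "
from h import *
plan((.494,.264,.19),103.6)
im=np.load('wrist0.npy')
R=readout.observe()['tool_rot'];V=np.load('wrist0V.npy');c=-V[:3,:3].T@V[:3,3];print('cam in tool',R.T@(c-readout.observe()['position']))"
```

```text
t 0.15 pos [0.2033 0.5108 0.2479] yaw 68.3 w 0.0856 F [-0.2 -0.2  0.5]
turn rz -35.3 then shift x,y,z [-224.5, -308.3, 57.9]
cam in tool [ 0.0696893  -0.00015848 -0.12530118]
```

Request:
{"name": "arm_command", "arguments": {"rows": "0 0 0 10 0 0 -7; 0 0 0 10 0 0 -7; 0 0 0 10 0 0 -7; 0 0 0 10 0 0 -7; 0 0 0 10 0 0 -7", "squeeze": 30}}

```text
time_s: 0.57
position: [0.2033, 0.5109, 0.1976]
tool_rot: [[-0.972, -0.236, -0.0], [-0.236, 0.972, -0.0], [0.0, -0.0, -1.0]]
ft_force: [0.2, 0.4, -0.8]
grip_width: 0.0853
```

Request:
{"name": "arm_command", "arguments": {"rows": "0 -22.4 -30.8 0 0 0 0; 0 -22.4 -30.8 0 0 0 0; 0 -22.4 -30.8 0 0 0 0; 0 -22.4 -30.8 0 0 0 0; 0 -22.4 -30.8 0 0 0 0"}}

```text
time_s: 0.98
position: [0.3488, 0.3855, 0.1982]
tool_rot: [[-0.973, -0.23, -0.0], [-0.23, 0.973, -0.0], [0.0, -0.0, -1.0]]
ft_force: [0.6, -0.5, 0.5]
grip_width: 0.0854
```

Request:
{"name": "arm_command", "arguments": {"rows": "0 -22.4 -30.8 0 0 0 0; 0 -22.4 -30.8 0 0 0 0; 0 -22.4 -30.8 0 0 0 0; 0 -22.4 -30.8 0 0 0 0; 0 -22.4 -30.8 0 0 0 0"}}

```text
time_s: 1.4
position: [0.4933, 0.2612, 0.1982]
tool_rot: [[-0.973, -0.23, -0.0], [-0.23, 0.973, -0.0], [0.0, -0.0, -1.0]]
ft_force: [-0.1, 0.0, -0.0]
grip_width: 0.0855
```

Request:
{"name": "arm_command", "arguments": {"rows": "0 0 0 0 0 0 0; 0 0 0 0 0 0 0"}}

```text
time_s: 1.57
position: [0.4932, 0.2615, 0.1977]
tool_rot: [[-0.974, -0.227, -0.001], [-0.227, 0.974, -0.0], [0.001, 0.0, -1.0]]
ft_force: [-0.6, -0.0, -0.8]
grip_width: 0.0852
```

```bash
cat >> h.py <<'E'
def look(f,s=1.4,n="wrist"):
    M,V,_=cam(n); im=eyes.get_image(n); np.savez(f+".npz",im=im,M=M,V=V); save(im,f+".png",s); return im,M,V
def ld(f): d=np.load(f+".npz"); return d["im"],d["M"],d["V"]
def blobs(im,thr=60,amin=60):
    n,L,S,C=cv2.connectedComponentsWithStats((im.max(2)<thr).astype(np.uint8))
    return [(S[i].tolist(),C[i].round(1).tolist()) for i in range(1,n) if S[i,4]>amin]
E
python3 -c "
from h import *
plan((.494,.264,.08),103.6)
im,M,V=look('b_wrist')
for b in blobs(im): print(b)
print(proj(M,V,(.494,.264,.095)))"
```

```text
t 1.5667 pos [0.4932 0.2615 0.1977] yaw 103.12 w 0.0852 F [-0.6 -0.  -0.8]
turn rz -0.48 then shift x,y,z [-1.4, 2.3, 117.7]
([0, 180, 67, 5, 119], [36.3, 181.6])
([0, 181, 560, 239, 48246], [273.4, 364.9])
([277, 199, 26, 32, 691], [289.4, 214.6])
[288.39623537 220.30358844]
```

View pics/b_wrist.png

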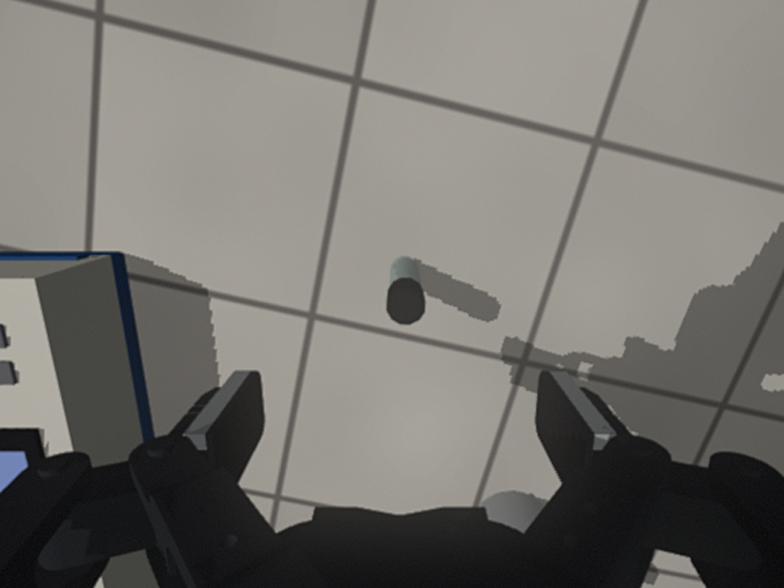

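The wrist view shows the cap at about (404,305) of 1.4x, between the fingers and about 3 mm off centre. I correct that, go down and grip.

Request:
{"name": "arm_command", "arguments": {"rows": "0 -0.3 1.7 22 0 0 0; 0 -0.3 1.7 24 0 0 0; 0 0 0 24 0 0 0; 0 0 0 24 0 0 0; 0 0 0 23 0 0 0"}}

```text
time_s: 2.03
position: [0.4906, 0.2674, 0.0804]
tool_rot: [[-0.973, -0.232, -0.0], [-0.232, 0.973, 0.0], [0.0, 0.0, -1.0]]
ft_force: [0.2, 0.7, 0.2]
grip_width: 0.0857
```

Request:
{"name": "arm_command", "arguments": {"rows": "0 0 0 0 0 0 0; 0.4 0 0 0 0 0 0; 0.5 0 0 0 0 0 0; 0.6 0 0 0 0 0 0; 0.7 0 0 0 0 0 0"}}

```text
time_s: 2.45
position: [0.4924, 0.2666, 0.0827]
tool_rot: [[-0.973, -0.23, 0.002], [-0.23, 0.973, 0.001], [-0.002, 0.0, -1.0]]
ft_force: [-0.2, -0.1, 0.4]
grip_width: 0.0389
```

Request:
{"name": "arm_command", "arguments": {"rows": "0.8 0 0 0 0 0 0; 0.9 0 0 0 0 0 0; 0.9 0 0 0 0 0 0; 0.9 0 0 0 0 0 0; 0.9 0 0 0 0 0 0"}}

```text
time_s: 2.87
position: [0.4925, 0.2663, 0.0822]
tool_rot: [[-0.973, -0.23, 0.002], [-0.23, 0.973, 0.0], [-0.002, -0.0, -1.0]]
ft_force: [0.1, -0.4, 5.9]
grip_width: 0.02
```

Request:
{"name": "arm_command", "arguments": {"rows": "0.9 0 0 -10 0 0 0; 0.9 0 0 -30 0 0 0; 0.9 0 0 -40 0 0 0; 0.9 0 0 -40 0 0 0; 0.9 0 0 -40 0 0 0"}}

```text
time_s: 3.28
position: [0.4914, 0.2661, 0.2437]
tool_rot: [[-0.973, -0.23, -0.0], [-0.23, 0.973, 0.0], [0.0, 0.0, -1.0]]
ft_force: [1.3, 0.8, -0.9]
grip_width: 0.0202
```

```bash
python3 -c "
from h import *
for n,c in(('scene',(347,291)),('side',(343,279))):
    M=np.load(n+'0M.npy');V=np.load(n+'0V.npy'); print(onz(M,V,c[0]/1.4,c[1]/1.4,.082).round(4))
plan((.665,-.068,.25),103.6)
save(np.load('scene0.npy')[160:310,165:335],'crop.png',4.5)
"
```

```text
[ 0.66   -0.0709  0.082 ]
[ 0.661  -0.0649  0.082 ]
t 3.2833 pos [0.4914 0.2661 0.2437] yaw 103.29 w 0.0202 F [ 1.3  0.8 -0.9]
turn rz -0.31 then shift x,y,z [-90.2, -365.5, -6.3]
```

View pics/crop.png

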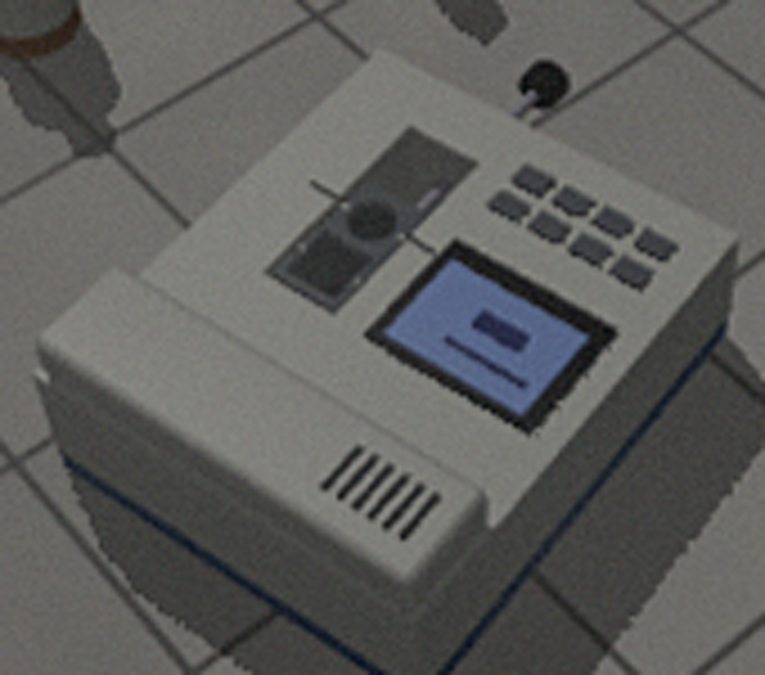

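The crop shows the round pocket at crop (372,220) with the index line through it, the square pocket at (327,262) and the knob at (545,83). Next I carry the vial just beyond the pocket and look down at it.

Request:
{"name": "arm_command", "arguments": {"rows": "0.9 -13.3 -36.3 0 0 0 0; 0.9 -13.3 -36.3 0 0 0 0; 0.9 -13.3 -36.3 0 0 0 0; 0.9 -13.3 -36.3 0 0 0 0; 0.9 -13.3 -36.3 0 0 0 0"}}

```text
time_s: 3.7
position: [0.5989, 0.1033, 0.242]
tool_rot: [[-0.973, -0.23, -0.0], [-0.23, 0.973, 0.0], [-0.0, 0.0, -1.0]]
ft_force: [0.4, 1.2, -0.7]
grip_width: 0.02
```

Request:
{"name": "arm_command", "arguments": {"rows": "0.9 -13.3 -36.3 0 0 0 0; 0.9 -13.3 -36.3 0 0 0 0; 0.9 -13.3 -36.3 0 0 0 0; 0.9 -13.3 -36.3 0 0 0 0; 0.9 -13.3 -36.3 0 0 0 0"}}

```text
time_s: 4.12
position: [0.7054, -0.0582, 0.2419]
tool_rot: [[-0.973, -0.23, -0.0], [-0.23, 0.973, 0.0], [0.0, 0.0, -1.0]]
ft_force: [0.4, 0.1, 0.3]
grip_width: 0.0199
```

Request:
{"name": "arm_command", "arguments": {"rows": "0.9 0 0 0 0 0 0; 0.9 0 0 0 0 0 0; 0.9 0 0 0 0 0 0"}}

```text
time_s: 4.37
position: [0.7046, -0.0561, 0.2414]
tool_rot: [[-0.973, -0.23, -0.001], [-0.23, 0.973, 0.001], [0.0, 0.001, -1.0]]
ft_force: [0.4, 0.9, 0.1]
grip_width: 0.02
```

```bash
python3 -c "
from h import *
plan((.66,-.068,.25),103.6)
im,M,V=look('c_wrist')
print(proj(M,V,(.66,-.068,.082)))"
```

```text
t 4.3667 pos [ 0.7046 -0.0561  0.2414] yaw 103.29 w 0.02 F [0.4 0.9 0.1]
turn rz -0.31 then shift x,y,z [46.2, -1.0, -8.6]
[283.54211674 147.32959113]
```

View pics/c_wrist.png

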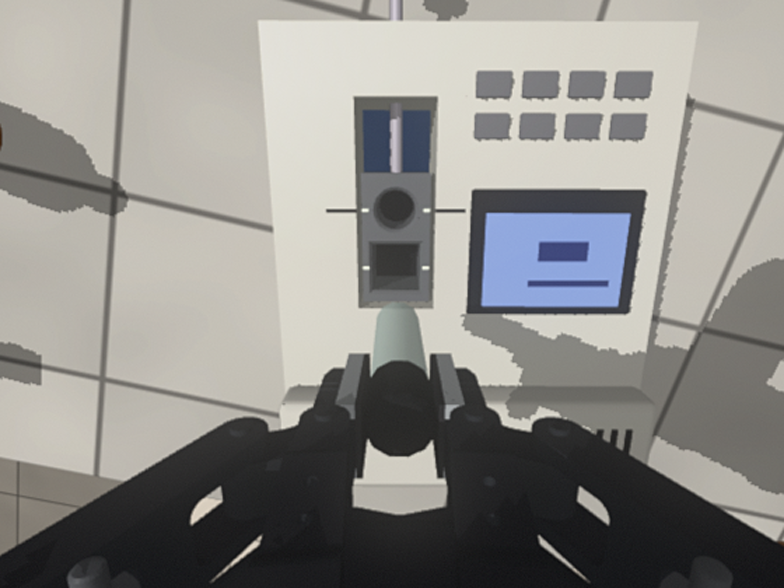

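The wrist view shows the index line and white marks at row 210, the round pocket at (395,208), the square pocket at (394,266) and the held vial hanging below it. I measure these.

Run:
```python
from h import *
im,M,V=ld('c_wrist'); g=im.max(2).astype(int)
# round pocket / square pocket masks (dark) inside slot
for nm,(x0,x1,y0,y1) in dict(round=(262,302,131,166),sq=(260,304,170,212)).items():
    w=(cv2.GaussianBlur(im.max(2),(3,3),0)[y0:y1,x0:x1]<62).astype(np.uint8)
    n,L,S,C=cv2.connectedComponentsWithStats(w); l=1+np.argmax(S[1:,4]); cnt=cv2.findContours((L==l).astype(np.uint8),0,1)[0][0]
    print(nm,S[l],C[l]+[x0,y0], "encl",cv2.minEnclosingCircle(cnt)[0]+np.array([x0,y0]),onz(M,V,*(C[l]+[x0,y0]),.082).round(4))
w=(g[140:205,250:312]>150).astype(np.uint8)
n,L,S,C=cv2.connectedComponentsWithStats(w)
P=[]
for i in range(1,n):
    if 3<S[i,4]<60: p=C[i]+[250,140]; q=onz(M,V,*p,.082); P.append(q); print("mark",S[i,4],p.round(1),q.round(4))
# index line dark pixels left & right
for x0,x1 in((234,252),(313,331)):
    s=g[140:160,x0:x1]; r=(s.max()-s); r=np.where(r>60,r,0); print("index",(x0+x1)/2, (r*np.arange(140,160)[:,None]).sum()/r.sum())
# front deck edge: row where bright begins
pts=[]
for u in list(range(200,270,8))+list(range(300,490,10)):
    d=np.diff(g[5:30,u]); v=5.5+np.argmax(np.abs(d)); pts.append(onz(M,V,u,v,.085)[:2])
vx,vy,_,_=cv2.fitLine(np.array(pts,np.float32),cv2.DIST_HUBER,0,.01,.01).ravel(); print("front edge yaw of y axis",np.degrees(np.arctan2(vy,vx))%180)
# vial edges per row
for v in(225,235,245,252):
    r=g[v]; print(v,[int(x) for x in r[258:315:2]])
s=readout.observe();R=s["tool_rot"];p=s["position"]
for dz in(-.02,0,.04,.08): print(dz,proj(M,V,p+R@[0,0,dz]))
```

```text
round [  9   5  24  22 402] [282.38557214 146.77114428] encl [282.54878044 146.71951199] [ 0.6598 -0.0691  0.082 ]
sq [  9   5  29  22 593] [282.42833052 185.09780776] encl [283.         184.32499981] [ 0.6921 -0.0615  0.082 ]
mark 39 [251.7 144.2] [ 0.6637 -0.095   0.082 ]
mark 9 [311. 144.] [ 0.6519 -0.0459  0.082 ]
mark 16 [260.5 149.9] [ 0.6666 -0.0867  0.082 ]
mark 17 [304.4 149.9] [ 0.6581 -0.0502  0.082 ]
mark 15 [261. 191.] [ 0.7016 -0.0787  0.082 ]
mark 16 [303.5 190.9] [ 0.6929 -0.0422  0.082 ]
index 243.0 150.0860231902225
index 322.0 150.0871819038643
front edge yaw of y axis 103.28418
225 [215, 216, 215, 215, 216, 212, 174, 175, 173, 171, 166, 163, 159, 152, 146, 143, 139, 134, 132, 127, 197, 215, 214, 213, 213, 213, 214, 214, 215]
235 [213, 213, 213, 215, 215, 187, 175, 175, 172, 167, 165, 161, 157, 153, 147, 142, 139, 135, 132, 131, 127, 183, 214, 212, 213, 213, 213, 212, 212]
245 [213, 214, 214, 214, 206, 173, 175, 172, 170, 167, 163, 160, 155, 151, 147, 142, 139, 134, 132, 130, 131, 125, 205, 213, 212, 212, 212, 213, 212]
252 [166, 157, 150, 184, 195, 174, 173, 172, 169, 165, 162, 158, 154, 150, 147, 143, 136, 133, 131, 130, 129, 127, 142, 214, 207, 148, 151, 163, 163]
-0.02 [287.12197939 317.02769462]
0 [286.82511538 289.63032576]
0.04 [286.42414068 252.62465537]
0.08 [286.16585216 228.78739131]
```

Run:
```python
from h import *
im,M,V=ld('c_wrist'); s=readout.observe();R=s["tool_rot"];p=s["position"]
c=np.clip(im[200:340,230:350].astype(float)*[1.0]*3,0,255); c=(255*(c/255)**.45).astype(np.uint8)
k=5; c=cv2.resize(c,None,fx=k,fy=k)[:,:,::-1].copy()
t=np.linspace(0,2*np.pi,40)
for dz,r,col in((-.013,.0105,(0,0,255)),(.011,.0105,(0,255,255)),(.082,.0100,(0,255,0))):
    q=np.array([(proj(M,V,p+R@[r*np.cos(a),r*np.sin(a),dz])-[230,200])*k for a in t]); cv2.polylines(c,[q.astype(int)],True,col,1)
cv2.imwrite("pics/c_crop.png",c)
```

```text
(no output)
```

View pics/c_crop.png

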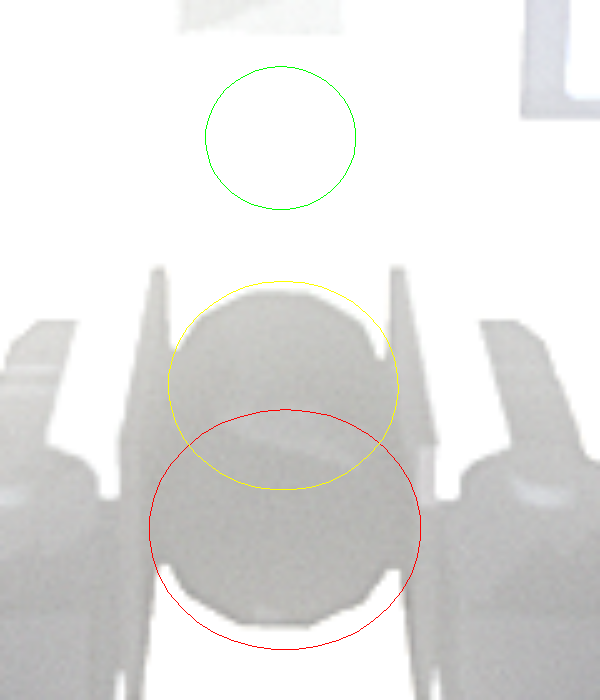

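The cap and foot overlay agree with the tool axis within about 1 mm (camera bias about −1.2 mm in y). I move over the pocket and lower in stages.

Request:
{"name": "arm_command", "arguments": {"rows": "0.9 22 -0.5 0 0 0 0; 0.9 22.8 -0.5 10 0 0 0; 0.9 0 0 20 0 0 0; 0.9 0 0 20 0 0 0; 0.9 0 0 14 0 0 0"}}

```text
time_s: 4.83
position: [0.6604, -0.0662, 0.1769]
tool_rot: [[-0.973, -0.231, -0.001], [-0.231, 0.973, 0.0], [0.001, 0.001, -1.0]]
ft_force: [-0.6, 0.4, -1.1]
grip_width: 0.0202
```

Request:
{"name": "arm_command", "arguments": {"rows": "0.9 0 0 0 0 0 0; 0.9 0 0 0 0 0 0; 0.9 0 0 4 0 0 0; 0.9 0 0 4 0 0 0; 0.9 0 0 4 0 0 0"}}

```text
time_s: 5.25
position: [0.6618, -0.0676, 0.1659]
tool_rot: [[-0.973, -0.23, 0.001], [-0.23, 0.973, -0.0], [-0.001, -0.001, -1.0]]
ft_force: [0.1, 0.3, -0.8]
grip_width: 0.0199
```

```bash
python3 -c "
from h import *
plan((.6612,-.0674,.122),103.3)
look('d_side',1,'side'); look('d_scene',1,'scene')
M,V,_=cam('side');im,M,V=ld('d_side');u,v=proj(M,V,(.6612,-.0674,.11)).astype(int)
a=cv2.resize(im[v-45:v+45,u-50:u+50],None,fx=5,fy=5)
im,M,V=ld('d_scene');u,v=proj(M,V,(.6612,-.0674,.11)).astype(int)
b=cv2.resize(im[v-45:v+45,u-30:u+30],None,fx=5,fy=5)
cv2.imwrite('pics/d.png',np.hstack([a,b])[:,:,::-1])
"
```

```text
t 5.25 pos [ 0.6618 -0.0676  0.1659] yaw 103.31 w 0.0199 F [ 0.1  0.3 -0.8]
turn rz 0.01 then shift x,y,z [0.5, 0.3, 43.9]
```

View pics/d.png

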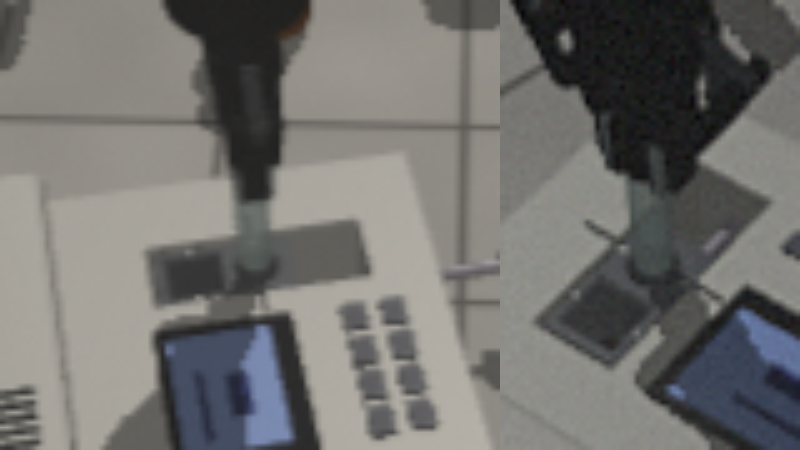

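Both views show the vial foot right at the round pocket's mouth, so I lower it.

Request:
{"name": "arm_command", "arguments": {"rows": "0.9 0.3 0.2 4 0 0 0; 0.9 0 0 4 0 0 0; 0.9 0 0 4 0 0 0; 0.9 0 0 4 0 0 0; 0.9 0 0 0 0 0 0"}}

```text
time_s: 5.77
position: [0.6609, -0.0676, 0.1482]
tool_rot: [[-0.973, -0.23, -0.002], [-0.23, 0.973, 0.001], [0.002, 0.001, -1.0]]
ft_force: [0.4, 0.9, -1.3]
grip_width: 0.0199
```

Request:
{"name": "arm_command", "arguments": {"rows": "0.9 0 0 6 0 0 0; 0.9 0 0 6 0 0 0; 0.9 0 0 6 0 0 0; 0.9 0 0 4 0 0 0; 0.9 0 0 0 0 0 0"}}

```text
time_s: 6.18
position: [0.6608, -0.0675, 0.126]
tool_rot: [[-0.973, -0.23, -0.002], [-0.23, 0.973, 0.001], [0.002, 0.001, -1.0]]
ft_force: [-0.5, 0.0, -0.8]
grip_width: 0.0201
```

Request:
{"name": "arm_command", "arguments": {"rows": "0.9 0 0 2 0 0 0; 0.9 0 0 2 0 0 0; 0.9 0 0 2 0 0 0; 0.9 0 0 0 0 0 0"}}

```text
time_s: 6.52
position: [0.6616, -0.0677, 0.1222]
tool_rot: [[-0.973, -0.23, 0.002], [-0.23, 0.973, -0.0], [-0.002, -0.001, -1.0]]
ft_force: [-0.0, 0.1, 4.1]
grip_width: 0.0204
```

Request:
{"name": "arm_command", "arguments": {"rows": "0.6 0 0 0 0 0 0; 0.3 0 0 0 0 0 0; 0 0 0 0 0 0 0; 0 0 0 -10 0 0 0; 0 0 0 -30 0 0 0"}}

```text
time_s: 6.93
position: [0.6596, -0.0673, 0.158]
tool_rot: [[-0.973, -0.23, -0.008], [-0.23, 0.973, 0.002], [0.007, 0.004, -1.0]]
ft_force: [-0.3, -0.3, 0.0]
grip_width: 0.0785
```

Request:
{"name": "arm_command", "arguments": {"rows": "0 0 0 -30 0 0 0; 0 0 0 -30 0 0 0; 0 0 0 -20 0 0 0"}}

```text
time_s: 7.18
position: [0.6616, -0.0677, 0.2455]
tool_rot: [[-0.973, -0.23, 0.004], [-0.23, 0.973, -0.001], [-0.004, -0.002, -1.0]]
ft_force: [0.5, 0.4, 0.6]
grip_width: 0.0856
```

```bash
python3 -c "
from h import *
M=np.load('scene0M.npy');V=np.load('scene0V.npy')
print('beaker',onz(M,V,282/1.4,179/1.4,0).round(3),'reagent',onz(M,V,240/1.4,232/1.4,0).round(3))
M=np.load('side0M.npy');V=np.load('side0V.npy')
print('beaker',onz(M,V,409/1.4,188/1.4,0).round(3),'reagent',onz(M,V,346/1.4,208/1.4,0).round(3))
plan((.456,-.263,.22),103.3)
"
```

```text
beaker [ 0.526 -0.48   0.   ] reagent [ 0.687 -0.399 -0.   ]
beaker [ 0.525 -0.485  0.   ] reagent [ 0.684 -0.397  0.   ]
t 7.1833 pos [ 0.6616 -0.0677  0.2455] yaw 103.3 w 0.0856 F [0.5 0.4 0.6]
turn rz 0.0 then shift x,y,z [245.0, -142.8, 25.5]
```

Request:
{"name": "arm_command", "arguments": {"rows": "0 30.6 -17.9 0 0 0 0; 0 30.6 -17.9 0 0 0 0; 0 30.6 -17.9 0 0 0 0; 0 30.6 -17.9 0 0 0 0; 0 30.6 -17.9 0 0 0 0"}}

```text
time_s: 7.6
position: [0.5316, -0.1907, 0.2422]
tool_rot: [[-0.973, -0.23, 0.001], [-0.23, 0.973, -0.001], [-0.001, -0.001, -1.0]]
ft_force: [0.2, -1.0, 0.4]
grip_width: 0.0852
```

Request:
{"name": "arm_command", "arguments": {"rows": "0 30.6 -17.9 10 0 0 0; 0 30.6 -17.9 15 0 0 0; 0 30.6 -17.9 15 0 0 0; 0 0 0 0 0 0 0; 0 0 0 0 0 0 0"}}

```text
time_s: 8.02
position: [0.4549, -0.2643, 0.2015]
tool_rot: [[-0.974, -0.227, -0.0], [-0.227, 0.974, 0.001], [0.0, 0.001, -1.0]]
ft_force: [-0.2, -0.8, 0.2]
grip_width: 0.0854
```

```bash
python3 -c "
from h import *
plan((.456,-.263,.07),103.3)
im,M,V=look('e_wrist')
print(proj(M,V,(.456,-.263,.08)))
u,v=proj(M,V,(.456,-.263,.06)).astype(int);print(u,v)
c=im[v-55:v+45,u-60:u+60].astype(float); c=(255*(c/255)**.5).astype(np.uint8)
cv2.imwrite('pics/e_crop.png',cv2.resize(c,None,fx=6,fy=6)[:,:,::-1])
"
```

```text
t 8.0167 pos [ 0.4549 -0.2643  0.2015] yaw 103.12 w 0.0854 F [-0.2 -0.8  0.2]
turn rz -0.18 then shift x,y,z [-1.4, 1.0, 131.5]
[286.45141349 213.06402152]
286 206
```

View pics/e_crop.png

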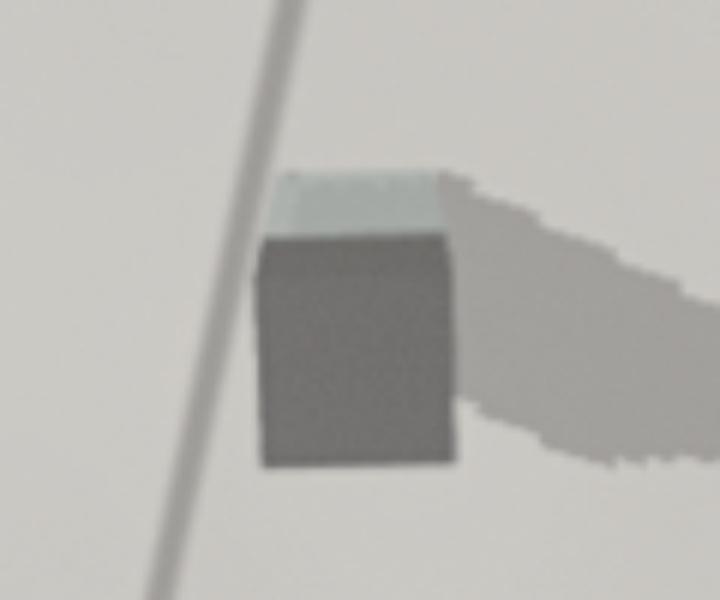

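The cell is nearly aligned (stopper top centre ≈ (357,370) in the crop, turned about 1.8°). I correct, go down and grip.

Request:
{"name": "arm_command", "arguments": {"rows": "0 -0.6 0.8 20 0 0 -1.8; 0 -0.6 0.8 30 0 0 0; 0 0 0 30 0 0 0; 0 0 0 30 0 0 0; 0 0 0 21 0 0 0"}}

```text
time_s: 8.48
position: [0.4575, -0.2603, 0.0689]
tool_rot: [[-0.965, -0.262, -0.0], [-0.262, 0.965, 0.0], [0.0, 0.0, -1.0]]
ft_force: [-0.1, 0.2, -0.6]
grip_width: 0.0854
```

Request:
{"name": "arm_command", "arguments": {"rows": "0 0 0 0 0 0 0; 0.4 0 0 0 0 0 0; 0.5 0 0 0 0 0 0; 0.6 0 0 0 0 0 0; 0.7 0 0 0 0 0 0"}}

```text
time_s: 8.9
position: [0.4574, -0.2617, 0.0718]
tool_rot: [[-0.965, -0.261, 0.002], [-0.261, 0.965, -0.002], [-0.002, -0.002, -1.0]]
ft_force: [0.5, 0.1, -0.7]
grip_width: 0.0384
```

Request:
{"name": "arm_command", "arguments": {"rows": "0.8 0 0 0 0 0 0; 0.9 0 0 0 0 0 0; 0.9 0 0 0 0 0 0; 0.9 0 0 0 0 0 0; 0.9 0 0 0 0 0 0"}}

```text
time_s: 9.32
position: [0.4571, -0.2618, 0.0713]
tool_rot: [[-0.966, -0.26, 0.002], [-0.26, 0.966, -0.001], [-0.001, -0.002, -1.0]]
ft_force: [-0.2, 0.9, 7.2]
grip_width: 0.0256
```

Request:
{"name": "arm_command", "arguments": {"rows": "0.9 0 0 -10 0 0 0; 0.9 0 0 -35 0 0 0; 0.9 0 0 -40 0 0 0; 0.9 0 0 -40 0 0 0; 0.9 0 0 -40 0 0 0"}}

```text
time_s: 9.73
position: [0.4561, -0.261, 0.2379]
tool_rot: [[-0.965, -0.26, -0.0], [-0.26, 0.965, 0.0], [0.0, 0.0, -1.0]]
ft_force: [-0.4, -0.5, -0.4]
grip_width: 0.0254
```

Request:
{"name": "arm_command", "arguments": {"rows": "0.9 0 0 0 0 0 0; 0.9 0 0 0 0 0 0"}}

```text
time_s: 9.9
position: [0.457, -0.2616, 0.2377]
tool_rot: [[-0.965, -0.26, 0.003], [-0.26, 0.965, -0.003], [-0.002, -0.004, -1.0]]
ft_force: [0.1, -0.1, -1.5]
grip_width: 0.0258
```

```bash
python3 -c "
from h import *
plan((.738,-.051,.235),103.3)
print(.6612+.036*np.cos(np.radians(13.28)),-.0674+.036*np.sin(np.radians(13.28)))"
```

```text
t 9.9 pos [ 0.457  -0.2616  0.2377] yaw 105.1 w 0.0258 F [ 0.1 -0.1 -1.5]
turn rz 1.8 then shift x,y,z [-322.0, 140.3, 2.7]
0.6962373281757537 -0.059130439291924804
```

Request:
{"name": "arm_command", "arguments": {"rows": "0.9 0 0 0 0 0 1.8; 0.9 -34.9 15.8 0 0 0 0; 0.9 -34.9 15.8 0 0 0 0; 0.9 -34.9 15.8 0 0 0 0; 0.9 -34.9 15.8 0 0 0 0"}}

```text
time_s: 10.32
position: [0.5786, -0.1664, 0.2338]
tool_rot: [[-0.973, -0.229, -0.003], [-0.229, 0.973, 0.001], [0.003, 0.002, -1.0]]
ft_force: [-0.2, -0.8, -0.6]
grip_width: 0.0257
```

Request:
{"name": "arm_command", "arguments": {"rows": "0.9 -34.9 15.8 0 0 0 0; 0.9 -34.9 15.8 0 0 0 0; 0.9 -34.9 15.8 0 0 0 0; 0.9 -34.9 15.8 0 0 0 0; 0.9 -34.9 15.8 0 0 0 0"}}

```text
time_s: 10.73
position: [0.7303, -0.0492, 0.2333]
tool_rot: [[-0.973, -0.23, -0.004], [-0.23, 0.973, 0.001], [0.003, 0.002, -1.0]]
ft_force: [1.1, -0.2, -0.1]
grip_width: 0.0252
```

Request:
{"name": "arm_command", "arguments": {"rows": "0.9 0 0 0 0 0 0; 0.9 0 0 0 0 0 0; 0.9 0 0 0 0 0 0"}}

```text
time_s: 10.98
position: [0.7291, -0.0511, 0.2337]
tool_rot: [[-0.973, -0.23, -0.003], [-0.23, 0.973, 0.0], [0.003, 0.001, -1.0]]
ft_force: [-0.2, -0.2, -1.0]
grip_width: 0.0257
```

```bash
python3 -c "
from h import *
plan((.6962,-.0591,.2377),103.3)
im,M,V=look('f_wrist'); s=readout.observe();R=s['tool_rot'];p=s['position']
c=(255*(im/255)**.6).astype(np.uint8)[60:340,190:380]; k=2.9
c=cv2.resize(c,None,fx=k,fy=k,interpolation=2)[:,:,::-1].copy(); c=c[:600]
def box(f,h,col):
    q=np.array([(proj(M,V,f(a*h,b*h))-[190,60])*k for a,b in((1,1),(1,-1),(-1,-1),(-1,1))]); cv2.polylines(c,[q.astype(int)],True,col,1); print((q.mean(0)/k+[190,60]).round(1))
box(lambda a,b:p+R@[a,b,-.009],.013,(0,0,255))
box(lambda a,b:p+R@[a,b,.0713],.0115,(0,255,0))
y=np.radians(13.28);B=np.array([[np.cos(y),-np.sin(y),0],[np.sin(y),np.cos(y),0],[0,0,1]])
box(lambda a,b:np.array([.6965,-.0603,.082])+B@[a,b,0],.015,(255,0,255))
cv2.imwrite('pics/f.png',c)"
```

```text
t 10.9833 pos [ 0.7291 -0.0511  0.2337] yaw 103.29 w 0.0257 F [-0.2 -0.2 -1. ]
turn rz -0.01 then shift x,y,z [33.8, -0.2, -4.0]
[284.2 300. ]
[284.4 232.8]
[283.2 163.1]
```

View pics/f.png

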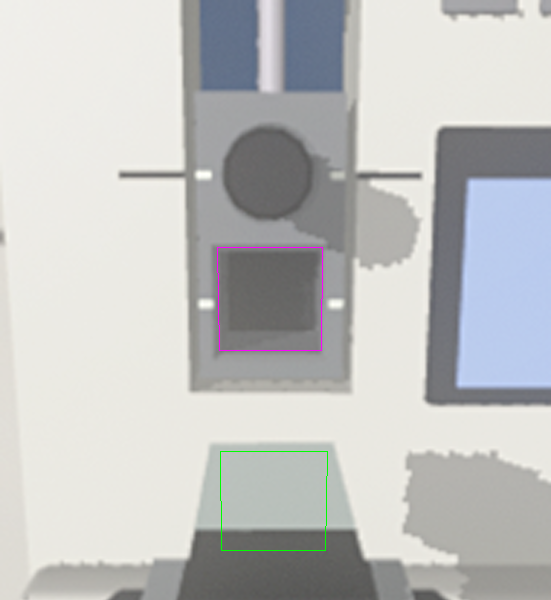

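The vial sits in its pocket, and the square pocket (magenta fit) and the held cell (green) are aligned within about 1 mm. I move over and lower.

Request:
{"name": "arm_command", "arguments": {"rows": "0.9 16.4 -0.4 0 0 0 0; 0.9 16.5 -0.4 14 0 0 0; 0.9 0 0 20 0 0 0; 0.9 0 0 20 0 0 0; 0.9 0 0 16 0 0 0"}}

```text
time_s: 11.45
position: [0.6963, -0.0605, 0.1647]
tool_rot: [[-0.974, -0.228, -0.001], [-0.228, 0.974, 0.0], [0.001, 0.0, -1.0]]
ft_force: [0.3, 0.3, -0.2]
grip_width: 0.0257
```

Request:
{"name": "arm_command", "arguments": {"rows": "0.9 0 0 0 0 0 0; 0.9 0 0 4 0 0 0; 0.9 0 0 4 0 0 0; 0.9 0 0 4 0 0 0; 0.9 0 0 0 0 0 0"}}

```text
time_s: 11.87
position: [0.6977, -0.0593, 0.1532]
tool_rot: [[-0.973, -0.23, -0.0], [-0.23, 0.973, 0.0], [0.0, 0.0, -1.0]]
ft_force: [0.0, 0.6, -0.6]
grip_width: 0.0254
```

Request:
{"name": "arm_command", "arguments": {"rows": "0.9 0 0 3 0 0 0; 0.9 0 0 3 0 0 0; 0.9 0 0 0 0 0 0"}}

```text
time_s: 12.12
position: [0.6977, -0.0591, 0.1467]
tool_rot: [[-0.973, -0.23, -0.001], [-0.23, 0.973, 0.0], [0.001, 0.0, -1.0]]
ft_force: [-0.8, -0.8, -0.7]
grip_width: 0.0254
```

No contact force with the foot below the mouth, so it has entered.

Request:
{"name": "arm_command", "arguments": {"rows": "0.9 0 0 6 0 0 0; 0.9 0 0 6 0 0 0; 0.9 0 0 6 0 0 0; 0.9 0 0 6 0 0 0; 0.9 0 0 6 0 0 0"}}

```text
time_s: 12.53
position: [0.6977, -0.0591, 0.1164]
tool_rot: [[-0.973, -0.23, -0.001], [-0.23, 0.973, 0.0], [0.001, 0.0, -1.0]]
ft_force: [-0.4, 0.5, 0.5]
grip_width: 0.0257
```

Request:
{"name": "arm_command", "arguments": {"rows": "0.9 0 0 2 0 0 0; 0.9 0 0 2 0 0 0; 0.9 0 0 2 0 0 0; 0.9 0 0 0 0 0 0"}}

```text
time_s: 12.87
position: [0.698, -0.0593, 0.1115]
tool_rot: [[-0.973, -0.23, 0.001], [-0.23, 0.973, -0.0], [-0.001, -0.001, -1.0]]
ft_force: [0.0, -0.6, -0.3]
grip_width: 0.0257
```

Request:
{"name": "arm_command", "arguments": {"rows": "0.9 0 0 0.7 0 0 0; 0.9 0 0 0.6 0 0 0; 0.9 0 0 0.5 0 0 0; 0.9 0 0 0 0 0 0"}}

```text
time_s: 13.2
position: [0.6982, -0.0593, 0.1112]
tool_rot: [[-0.973, -0.23, 0.002], [-0.23, 0.973, -0.001], [-0.002, -0.001, -1.0]]
ft_force: [-0.4, -0.0, 7.9]
grip_width: 0.0253
```

Request:
{"name": "arm_command", "arguments": {"rows": "0.6 0 0 0 0 0 0; 0.3 0 0 0 0 0 0; 0 0 0 0 0 0 0; 0 0 0 -10 0 0 0; 0 0 0 -30 0 0 0"}}

```text
time_s: 13.62
position: [0.6962, -0.0588, 0.1458]
tool_rot: [[-0.973, -0.23, -0.009], [-0.23, 0.973, 0.002], [0.008, 0.004, -1.0]]
ft_force: [-0.6, -0.0, -0.3]
grip_width: 0.0801
```

Request:
{"name": "arm_command", "arguments": {"rows": "0 0 0 -30 0 0 0; 0 0 0 -20 0 0 0; 0 39 0 0 0 0 0; 0 39 0 0 0 0 0; 0 39 0 0 0 0 0"}}

```text
time_s: 14.03
position: [0.5826, -0.0861, 0.2001]
tool_rot: [[-0.973, -0.231, 0.001], [-0.231, 0.973, -0.0], [-0.001, -0.001, -1.0]]
ft_force: [0.4, -0.9, 0.6]
grip_width: 0.0854
```

Request:
{"name": "arm_command", "arguments": {"rows": "0 39 0 0 0 0 0; 0 39 0 0 0 0 0; 0 0 0 0 0 0 0; 0 0 0 0 0 0 0"}}

```text
time_s: 14.37
position: [0.507, -0.1043, 0.2007]
tool_rot: [[-0.974, -0.228, 0.001], [-0.228, 0.974, -0.0], [-0.001, -0.001, -1.0]]
ft_force: [0.1, 0.2, -0.3]
grip_width: 0.0853
```

```bash
python3 -c "
from h import *
plan((.5077,-.1038,.05),103.3)
im,M,V=look('g_wrist')
for b in blobs(im[:290]): print(b)
print(proj(M,V,(.5077,-.1038,.052)),proj(M,V,(.5077,-.1038,.065)))
look('g_scene',1.4,'scene')
c=im[40:290,160:410]; im2,M2,V2=ld('g_scene'); d=im2[160:270,200:310]
c=np.hstack([cv2.resize(c,(400,400)),cv2.resize(d,(400,400),interpolation=2)]); cv2.imwrite('pics/g.png',(255*(c[:,:,::-1]/255)**.7).astype(np.uint8))"
```

```text
t 14.3667 pos [ 0.507  -0.1043  0.2007] yaw 103.2 w 0.0853 F [ 0.1  0.2 -0.3]
turn rz -0.1 then shift x,y,z [-0.8, 0.4, 150.7]
([270, 192, 29, 27, 695], [284.5, 204.7])
([383, 265, 27, 25, 415], [393.1, 279.6])
([0, 266, 16, 24, 255], [5.9, 280.4])
([162, 266, 26, 24, 393], [177.0, 279.9])
([139, 277, 17, 13, 82], [147.0, 284.1])
([414, 277, 19, 13, 101], [423.1, 283.5])
[285.71482169 203.48484577] [285.73580543 207.42966299]
```

View pics/g.png

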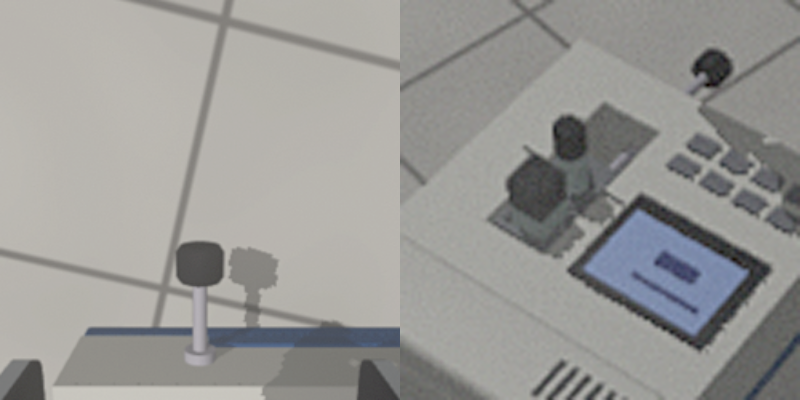

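Both cells stand upright and seated, and the knob (wrist blob at (284,205)) is where I expected it. I go down and pinch.

Request:
{"name": "arm_command", "arguments": {"rows": "0 -0.4 0.4 30 0 0 0; 0 -0.4 0 30 0 0 0; 0 0 0 30 0 0 0; 0 0 0 30 0 0 0; 0 0 0 30 0 0 0"}}

```text
time_s: 14.88
position: [0.5102, -0.1033, 0.0481]
tool_rot: [[-0.973, -0.231, 0.001], [-0.231, 0.973, -0.001], [-0.001, -0.001, -1.0]]
ft_force: [-0.2, -0.7, -0.5]
grip_width: 0.0849
```

Request:
{"name": "arm_command", "arguments": {"rows": "0 0 0 0 0 0 0; 0.5 0 0 0 0 0 0; 0.7 0 0 0 0 0 0; 0.9 0 0 0 0 0 0; 0.9 0 0 0 0 0 0", "squeeze": 80}}

```text
time_s: 15.3
position: [0.5097, -0.1037, 0.0511]
tool_rot: [[-0.973, -0.23, 0.003], [-0.23, 0.973, -0.001], [-0.003, -0.002, -1.0]]
ft_force: [-0.5, -0.6, 0.6]
grip_width: 0.0392
```

Request:
{"name": "arm_command", "arguments": {"rows": "0.9 0 0 0 0 0 0; 0.9 0 0 0 0 0 0; 0.9 0 0 0 0 0 0; 0.9 0 0 0 0 0 0; 0.9 0 0 0 0 0 0"}}

```text
time_s: 15.72
position: [0.5095, -0.1043, 0.0511]
tool_rot: [[-0.973, -0.23, 0.003], [-0.23, 0.973, -0.002], [-0.002, -0.003, -1.0]]
ft_force: [-1.2, -3.0, 6.9]
grip_width: 0.0234
```

Request:
{"name": "arm_command", "arguments": {"rows": "0.9 4 0 0 0 0 0; 0.9 5 0 0 0 0 0; 0.9 5 0 0 0 0 0; 0.9 5 0 0 0 0 0; 0.9 5 0 0 0 0 0"}}

```text
time_s: 16.13
position: [0.4877, -0.1095, 0.0511]
tool_rot: [[-0.973, -0.23, 0.007], [-0.23, 0.973, -0.002], [-0.007, -0.004, -1.0]]
ft_force: [8.2, 4.0, 4.2]
grip_width: 0.0236
```

Request:
{"name": "arm_command", "arguments": {"rows": "0.9 5 0 0 0 0 0; 0.9 4 0 0 0 0 0; 0.9 3 0 0 0 0 0; 0.9 0 0 0 0 0 0; 0.9 0 0 0 0 0 0"}}

```text
time_s: 16.55
position: [0.4761, -0.1122, 0.0511]
tool_rot: [[-0.973, -0.229, 0.007], [-0.229, 0.973, -0.002], [-0.006, -0.003, -1.0]]
ft_force: [7.5, 4.2, 5.5]
grip_width: 0.0237
```

```bash
python3 -c "
from h import *
p=readout.observe()['position'];print('pulled',(p-[.5095,-.1043,0])[:2]@[-.973,-.23])
plan((.5,-.1,.05),103.3)
im,M,V=look('h_scene',1.4,'scene'); im2,M2,V2=look('h_side',1.4,'side')
a=cv2.resize(im[175:255,220:300],(480,480),interpolation=2);u,v=proj(M2,V2,(.66,-.068,.1)).astype(int)
b=cv2.resize(im2[v-32:v+28,u-25:u+15],(320,480),interpolation=2)
c=np.hstack([a,b]); cv2.imwrite('pics/h.png',(255*(c[:,:,::-1]/255)**.7).astype(np.uint8))"
```

```text
pulled 0.03432365157612073
t 16.55 pos [ 0.4761 -0.1122  0.0511] yaw 103.26 w 0.0237 F [7.5 4.2 5.5]
turn rz -0.04 then shift x,y,z [-26.1, 6.4, 1.1]
```

View pics/h.png

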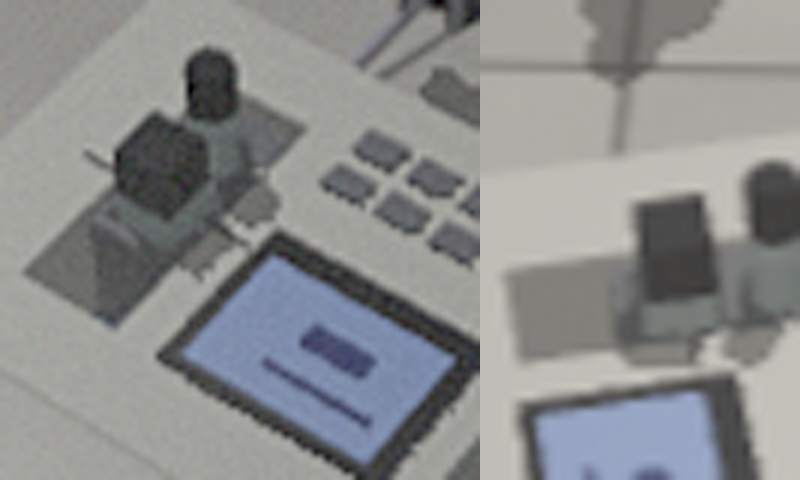

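The slide is about 34 mm out, and the square cell is near the index line. I pull 1.7 mm more and verify by how far the stopper and cap have moved in the scene image.

Request:
{"name": "arm_command", "arguments": {"rows": "0.9 1 0 0 0 0 0; 0.9 0.7 0 0 0 0 0; 0.9 0 0 0 0 0 0; 0.9 0 0 0 0 0 0; 0.9 0 0 0 0 0 0"}}

```text
time_s: 17.07
position: [0.4746, -0.1126, 0.0511]
tool_rot: [[-0.973, -0.23, 0.007], [-0.23, 0.973, -0.002], [-0.007, -0.004, -1.0]]
ft_force: [9.8, 2.7, 4.3]
grip_width: 0.0233
```

Run:
```python
from h import *
p=readout.observe()['position'];print('pulled',(p-[.5095,-.1043,0])[:2]@[-.973,-.23],readout.observe()['ft_force'])
look('i_scene',1,'scene');look('i_side',1,'side')
ax=np.array([-.973,-.23,0])
for cam_,f0,f1 in(('scene','g_scene','i_scene'),('side','d_side','i_side')):
  for nm,p0,z in(('vial',(.6615,-.0675,.123),.123),('cell',(.6965,-.0593,.107),.107)):
    if f0=='d_side':continue
    i0,M,V=ld(f0); i1,_,_=ld(f1); u,v=proj(M,V,p0)
    c=[]
    for im,q in((i0,np.array(p0)),(i1,np.array(p0)+.036*ax)):
        u,v=proj(M,V,q).round().astype(int); r=10
        w=im[v-r:v+r+1,u-r:u+r+1].max(2)<52; n,L,S,C=cv2.connectedComponentsWithStats(w.astype(np.uint8)); l=1+np.argmax(S[1:,4]); c.append(C[l]+[u-r,v-r]); a=S[l,4]; print(nm,a,c[-1].round(1))
    d=onz(M,V,*c[1],z)-onz(M,V,*c[0],z); print(nm,'along',(d@ax).round(4),'across',(d@[-.23,.973,0]).round(4))
# template registration of caps, subpixel
i0,M,V=ld('g_scene'); i1,_,_=ld('i_scene')
for nm,p0,z in(('vial',(.6615,-.0675,.123),.123),('cell',(.6965,-.0593,.107),.107)):
    u,v=proj(M,V,p0).round().astype(int); t=i0[v-9:v+10,u-8:u+9]
    u1,v1=proj(M,V,np.array(p0)+.036*ax).round().astype(int); k=6
    up=lambda a:cv2.resize(a,None,fx=k,fy=k,interpolation=2)
    s=i1[v1-17:v1+18,u1-16:u1+17]; m=cv2.matchTemplate(up(s),up(t),cv2.TM_CCOEFF_NORMED); _,sc,_,loc=cv2.minMaxLoc(m)
    q=np.array([u1-16,v1-17])+np.array(loc)/k+[8,9]
    d=onz(M,V,*q,z)-onz(M,V,u,v,z); print('tm',nm,sc,(d@ax).round(4),(d@[-.23,.973,0]).round(4))
```

```text
pulled 0.03582710999332309 [9.75233023 2.68436988 4.26164126]
vial 93 [246.2 197.5]
vial 89 [255.7 188.6]
vial along 0.0349 across 0.0009
cell 195 [237.3 211.4]
cell 194 [247. 202.]
cell along 0.0354 across 0.0004
tm vial 0.8301128149032593 0.0355 0.0005
tm cell 0.953514814376831 0.0345 0.0007
```

```bash
python3 -c "
from h import *
print(readout.observe()['position'],readout.observe()['ft_force']); env.close_job()"
```

```text
[ 0.47463359 -0.11257389  0.05113857] [9.58599982 3.35605583 3.6396922 ]
the job is handed in; nothing more can be done
```

The photometer is loaded and I handed the job in at about 17 s, with the gripper holding the knob at the mark. The hand-in gives no verdict.

- **Vial:** lowered into the round pocket until it touched the floor (4 N at the expected height), then released.
- **Square cell:** lowered into the square pocket until it touched the floor (8 N at the expected height), then released. A scene picture afterwards showed both cells upright in their pockets with the slide home.
- **Slide:** pinched the knob at 80 N and pulled. The arm's own motion gives 35.8 mm of travel, and the cells' shift in the scene images gives 34.5–35.5 mm. That is a slight disagreement, but all of it is inside the 33–39 mm band.
- **Pull force:** about 10 N, as expected for the spring at the mark.

**Not fully checked:**
- The gripper closed to 23.4 mm on the 26 mm knob. I took this as the pads giving way under the grip, and the knob did not visibly slip.
- I did not re-measure the bottles and the beaker at the end. The arm's path stayed well clear of the reagent bottle and beaker; I never located the wash bottle exactly, and saw no contact there.

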